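Transfer a row of specimen tubes into the marked rack

ROBOT

A 6-joint arm with a two-finger parallel gripper is mounted at the origin on the work surface. World frame = base frame: x ahead of the robot, y to its left, z up, the work surface at z = 0. Lengths are in mm, angles in degrees, forces in N, time in s.
With the tool pointing down it reaches from about 250 to 775 mm from the base axis. Payload 8.9 kg.
Tool frame: the origin (TCP) lies midway between the tips of the shut fingers; the grasp point (between the pads) lies 19 mm behind it; z points along the fingers, y is the line along which they close (so a half turn about z gives the same grasp; the last joint's range is limited). The gripper opens to 85 mm and grips with 20 to 120 N. Pads are 22 mm wide; open, the fingers measure 114 mm over their backs; the gripper's body (76 mm by 85 mm) begins 54 mm behind the grasp point. The pads swing forward as they close: fully open they stand 13 mm farther back than shut.
Start: joints at [-71.58, 16.656, -8.789, 64.555, 0, 82.019], TCP at [233.45, -470.239, 231.305] pointing down, gripper open.
Joint ranges: [-144.48, 144.48], [-52.06, 99.96], [-74.48, 78.29], [-112.23, 115.85], [-86.99, 84.42], [-180, 180]. Speed limits (degrees/s): [127.2, 127.2, 159.86, 180, 180, 180].

INTERFACE

Orientations are given as a 3x3 rotation matrix whose columns are the frame's x, y, z axes.
In Python, from workcell import manip gives the robot as it stands. The module is installed in compiled form; this text tells all that it offers.
- The arm moves only by the tool drive_tool, never from a script. Its argument "increments" is a list of rows, each a list of 7 numbers: the shift along the tool's x, y, z in cm, then the turn, a rotation vector about the tool's x, y, z in degrees, then the closure, from 0 (fully open) to 1 (shut). A call has 1 to 10 rows; each row is the pose to reach, as a shift and turn from the pose commanded when the call began, along the tool's axes at that moment; what a row does not reach only later rows make up. A row lasts 1/12 s, in which the tool goes at most 41.7 mm and 7.16 degrees, less where a joint would pass 70% of its speed; a pose out of reach is approached as far as the arm can. A call with a gripper value outside its range is refused whole. The fingers move at their own pace and stop on an object; the grip force is fixed at half the most. Time passes only in rows, so rows that repeat a pose let the fingers close. It gives the time, the measured TCP pose, the force, the opening and the grip force at its end, in the units of the state.
- manip.sense(): the state, without advancing time (a new reading comes with each control period).
- manip.read_camera(name): name is "side" or "top"; returns (picture, depth): 384x512x3 uint8, red, green, blue; 384x512 float32, mm along the optical axis (not along the pixel's ray), 0 where there is no reading.
- manip.camera_info(name): a dict with "K" (3x3 intrinsics, pixels), "rvec" (rotation vector, rad) and "tvec" (3), from world to camera coordinates, as OpenCV has them. Camera axes: x right, y down, z forward; pixel columns grow to the right and rows downward; lengths in mm; the calibration is good to about 2 mm. A picture is of the moment at which its call begins. camera_info takes no time and is no camera call.
- manip.close_job(): hands the job in; it is judged then, once.
The state is a dict: "time_s": time; "joints": joint angles; "qvel": joint speeds; "tau": joint torques, N m; "tcp_pos": TCP position; "tcp_rot": TCP orientation; "force": force on the tool from outside, world axes, zero at the start; "wrist_torque": the same for the moment, N m; "grip_width": finger opening in mm; "gripper_force": force on a finger pad.
Only numpy, scipy, OpenCV 4.12 (cv2) and the standard library are available. Lean on these libraries where they do the work, as an engineer would, in place of code of your own. Each camera call takes 0.05 s, during which the arm holds its last target. There are 200 camera calls.

TASK

Move the four specimen tubes from the grey cups on the tray into the empty blue rack, one to a compartment, keeping their sequence: the tube at the robot's left-hand end of the tray goes into the compartment next to the rack's red end block, the next tube along goes beside it, and so on to the white end. Set each tube down gently, do not drop it or tip it over, and leave all four standing upright on the rack's floor.

Things in the scene. Friction and masses are not known exactly. Their poses are not given: they have to be found in the camera images.
- tube_violet_mid (a point): Specimen tube, dark violet: upright, round, flat-bottomed, 27 mm diameter, 88 mm tall, 35 g; the top 16 mm is a white cap of 29 mm diameter topped by a disc of dark violet. Point: the tube's centre, 44 mm above its underside; z is up along the tube. At the start it stands in one of the tray's four cups, up to 5 mm off its middle.
- tube_orange_mid (a point): Specimen tube, orange: upright, round, flat-bottomed, 27 mm diameter, 88 mm tall, 35 g; the top 16 mm is a white cap of 29 mm diameter topped by a disc of orange. Point: the tube's centre, 44 mm above its underside; z is up along the tube. At the start it stands in one of the tray's four cups, up to 5 mm off its middle.
- tube_green_mid (a point): Specimen tube, green: upright, round, flat-bottomed, 27 mm diameter, 88 mm tall, 35 g; the top 16 mm is a white cap of 29 mm diameter topped by a disc of green. Point: the tube's centre, 44 mm above its underside; z is up along the tube. At the start it stands in one of the tray's four cups, up to 5 mm off its middle.
- tube_skyblue_mid (a point): Specimen tube, light sky-blue: upright, round, flat-bottomed, 27 mm diameter, 88 mm tall, 35 g; the top 16 mm is a white cap of 29 mm diameter topped by a disc of light sky-blue. Point: the tube's centre, 44 mm above its underside; z is up along the tube. At the start it stands in one of the tray's four cups, up to 5 mm off its middle.
- rack: Empty blue rack, fixed, 58 (x) x 244 (y) x 34 mm tall; floor and long walls 4 mm, dividers 10 mm. Four compartments at y = +90, +30, -30, -90 mm, x = 0, each 50 x 50 mm inside. Origin: centre of its underside, on the bench; a tube stands with its underside 4 mm above that. Its y axis points to the robot's left within 17 degrees. An end block, 50 mm tall, stands at each end, one red, one white.
- endmark: The rack's red end block, 58 x 20 x 50 mm tall, fixed against one end of the blue rack, at y = +132 or -132 mm in the rack's frame by chance; the first compartment is the one next to it. Origin: centre of its underside, on the bench.
- cup_violet: The cup that holds the dark violet tube at the start: one of four alike square grey cups, 52 x 52 x 30 mm tall, walls and floor 3 mm, fixed in a row 60 mm apart on an aluminium tray plate (70 x 250 x 6 mm). Origin: centre of its underside, 6 mm above the bench. A tube in it stands 9 mm above the bench. Its y axis runs along the row, to the robot's left within 17 degrees.
- cup_orange: The cup that holds the orange tube at the start: one of four alike square grey cups, 52 x 52 x 30 mm tall, walls and floor 3 mm, fixed in a row 60 mm apart on an aluminium tray plate (70 x 250 x 6 mm). Origin: centre of its underside, 6 mm above the bench. A tube in it stands 9 mm above the bench. Its y axis runs along the row, to the robot's left within 17 degrees.
- cup_green: The cup that holds the green tube at the start: one of four alike square grey cups, 52 x 52 x 30 mm tall, walls and floor 3 mm, fixed in a row 60 mm apart on an aluminium tray plate (70 x 250 x 6 mm). Origin: centre of its underside, 6 mm above the bench. A tube in it stands 9 mm above the bench. Its y axis runs along the row, to the robot's left within 17 degrees.
- cup_skyblue: The cup that holds the light sky-blue tube at the start: one of four alike square grey cups, 52 x 52 x 30 mm tall, walls and floor 3 mm, fixed in a row 60 mm apart on an aluminium tray plate (70 x 250 x 6 mm). Origin: centre of its underside, 6 mm above the bench. A tube in it stands 9 mm above the bench. Its y axis runs along the row, to the robot's left within 17 degrees.

How it is judged (in metres and radians):
At the end, for the whole second after the job is handed in: All four tubes stand at rest on the rack's floor, one to a compartment, tilted under 0.12 rad; the one from the tray's leftmost cup is beside the red end block (centres within 70 mm), and tubes that were neighbours on the tray are neighbours in the rack (centres within 90 mm) (x of tube_violet_mid in the frame of rack between -0.015 and 0.015 m and y of tube_violet_mid in the frame of rack between -0.108 and 0.108 m and z of tube_violet_mid in the frame of rack between 0.043 and 0.053 m and angle between each of tube_violet_mid, tube_orange_mid, tube_green_mid, tube_skyblue_mid's own z axis and vertical below 0.12 rad and linear speed of each of tube_violet, tube_orange, tube_green, tube_skyblue below 0.02 m/s and angular speed of each of tube_violet, tube_orange, tube_green, tube_skyblue below 0.3 rad/s and x of tube_orange_mid in the frame of rack between -0.015 and 0.015 m and y of tube_orange_mid in the frame of rack between -0.108 and 0.108 m and z of tube_orange_mid in the frame of rack between 0.043 and 0.053 m and x of tube_green_mid in the frame of rack between -0.015 and 0.015 m and y of tube_green_mid in the frame of rack between -0.108 and 0.108 m and z of tube_green_mid in the frame of rack between 0.043 and 0.053 m and x of tube_skyblue_mid in the frame of rack between -0.015 and 0.015 m and y of tube_skyblue_mid in the frame of rack between -0.108 and 0.108 m and z of tube_skyblue_mid in the frame of rack between 0.043 and 0.053 m and (horizontal distance between tube_violet_mid and endmark below 0.07 m or y of any of cup_orange, cup_green, cup_skyblue in the frame of cup_violet above 0 m) and (horizontal distance between tube_orange_mid and endmark below 0.07 m or y of any of cup_violet, cup_green, cup_skyblue in the frame of cup_orange above 0 m) and (horizontal distance between tube_green_mid and endmark below 0.07 m or y of any of cup_violet, cup_orange, cup_skyblue in the frame of cup_green above 0 m) and (horizontal distance between tube_skyblue_mid and endmark below 0.07 m or y of any of cup_violet, cup_orange, cup_green in the frame of cup_skyblue above 0 m) and (horizontal distance between cup_orange and cup_violet above 0.09 m or horizontal distance between tube_orange_mid and tube_violet_mid below 0.09 m) and (horizontal distance between cup_green and cup_violet above 0.09 m or horizontal distance between tube_green_mid and tube_violet_mid below 0.09 m) and (horizontal distance between cup_green and cup_orange above 0.09 m or horizontal distance between tube_green_mid and tube_orange_mid below 0.09 m) and (horizontal distance between cup_skyblue and cup_violet above 0.09 m or horizontal distance between tube_skyblue_mid and tube_violet_mid below 0.09 m) and (horizontal distance between cup_skyblue and cup_orange above 0.09 m or horizontal distance between tube_skyblue_mid and tube_orange_mid below 0.09 m) and (horizontal distance between cup_skyblue and cup_green above 0.09 m or horizontal distance between tube_skyblue_mid and tube_green_mid below 0.09 m)); the robot touches nothing.
It fails at once if a tube is tipped over (angle between any of tube_violet_mid, tube_orange_mid, tube_green_mid, tube_skyblue_mid's own z axis and vertical above 0.8 rad).
It fails at once if a tube is dropped into the rack (falls faster than 0.6 m/s, about 20 mm of free fall, rather than being set down) ((linear speed of tube_violet above 0.6 m/s and z of tube_violet_mid in the frame of rack below 0.09 m and x of tube_violet_mid in the frame of rack between -0.03 and 0.03 m and y of tube_violet_mid in the frame of rack between -0.125 and 0.125 m) or (linear speed of tube_orange above 0.6 m/s and z of tube_orange_mid in the frame of rack below 0.09 m and x of tube_orange_mid in the frame of rack between -0.03 and 0.03 m and y of tube_orange_mid in the frame of rack between -0.125 and 0.125 m) or (linear speed of tube_green above 0.6 m/s and z of tube_green_mid in the frame of rack below 0.09 m and x of tube_green_mid in the frame of rack between -0.03 and 0.03 m and y of tube_green_mid in the frame of rack between -0.125 and 0.125 m) or (linear speed of tube_skyblue above 0.6 m/s and z of tube_skyblue_mid in the frame of rack below 0.09 m and x of tube_skyblue_mid in the frame of rack between -0.03 and 0.03 m and y of tube_skyblue_mid in the frame of rack between -0.125 and 0.125 m)).
It also fails if it takes over 99 s, if anything falls off the work surface, if the arm or the gripper's body presses on something with over 40 N, if the wrist force passes 120 N, or if a joint passes its speed limit or range.

## Working session

There is one attempt and no reset: what is moved stays moved. The work goes in short steps, Python scripts to look and compute and a tool call to move; the robot and the scene stay as the last step left them, time stands still between calls to the robot, and variables do not carry over. Pictures are saved under pics/ and viewed, at most 14 in all, crops included, and the job is handed in when it is done.

Besides the shell and the picture viewer there is one more tool, called after "Request:" by a JSON object that holds its "method" and its "body". drive_tool: Moves the arm, as the interface text tells. Its arguments: {"type":"object","properties":{"increments":{"type":"array"}},"required":["increments"]}

```bash
mkdir -p pics; cat > h.py <<'E'
import numpy as np, cv2
from workcell import manip
def cam(n):
    i=manip.camera_info(n); R=cv2.Rodrigues(np.array(i["rvec"],float))[0]
    return np.array(i["K"],float),R,np.array(i["tvec"],float).ravel()
def cloud(n,d):
    K,R,t=cam(n); v,u=np.mgrid[:d.shape[0],:d.shape[1]]
    p=np.stack([(u-K[0,2])/K[0,0]*d,(v-K[1,2])/K[1,1]*d,d],-1)
    return (p-t)@R   # R^T(p-t)
def atz(n,u,v,z):
    K,R,t=cam(n); r=R.T@np.linalg.inv(K)@[u,v,1]; c=-R.T@t
    return c+r*(z-c[2])/r[2]
def snap(n,f,crop=None,s=1):
    im,d=manip.read_camera(n); o=im
    if crop: o=im[crop[1]:crop[3],crop[0]:crop[2]]
    cv2.imwrite(f"pics/{f}.png",cv2.resize(o,None,fx=s,fy=s,interpolation=cv2.INTER_CUBIC)[:,:,::-1]); return im,d
E
python3 - <<'E'
from h import *
for n in("top","side"):
    im,d=snap(n,n+"0",s=1.5); np.savez(n+"0",im=im,d=d)
    K,R,t=cam(n); print(n,K[0,0],-R.T@t,R[2])
s=manip.sense(); print(s["tcp_pos"],s["tcp_rot"],s["grip_width"],s["time_s"])
E
```

```text
top 416.25361651160597 [ 376.12945209   24.0319673  1052.95234679] [ 0.14998317 -0.00316689 -0.98868348]
side 483.26125549863684 [375.96447039 890.77010241 579.31246348] [ 0.17656834 -0.84863477 -0.49864079]
[ 233.32417263 -469.87856152  230.80181689] [[ 8.95692853e-01  4.44673121e-01 -3.58060962e-04]
 [ 4.44673236e-01 -8.95692212e-01  1.08387743e-03]
 [ 1.61258744e-04 -1.13004139e-03 -9.99999349e-01]] 85.37296340850489 0.1
```

View pics/top0.png

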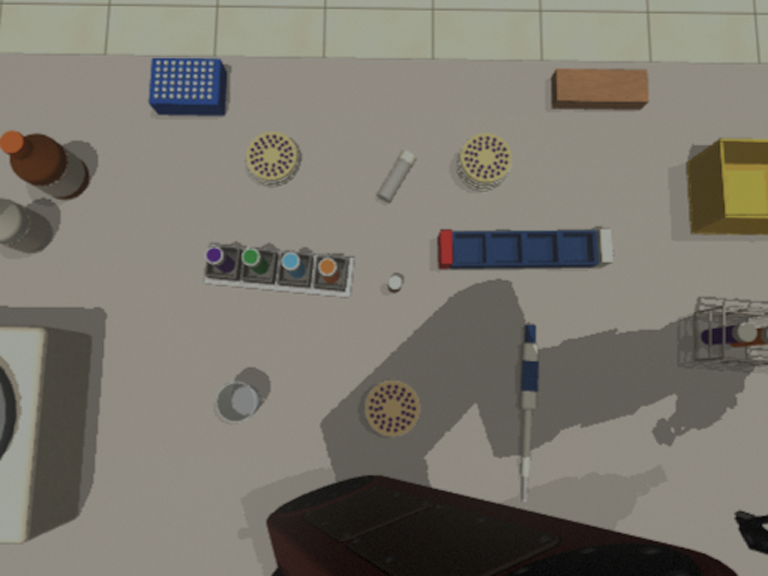

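View pics/side0.png

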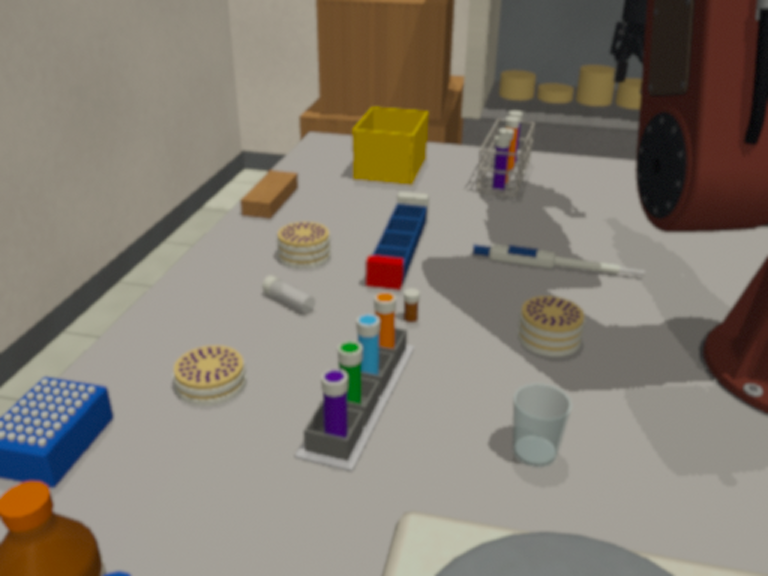

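The tray row reads violet, green, sky-blue, orange from the robot's left (top view x≈215–330, y≈255–268). The rack is at about (440–610, 248), with its red end on the left, at (446, 248).

```bash
python3 - <<'E'
from h import *
D=np.load("top0.npz"); im=D["im"]; d=D["d"]; P=cloud("top",d)
for n,u,v in (("violet",215,255),("green",251,257),("sky",291,261),("orange",328,267)):
    u/=1.5;v/=1.5; w=P[int(v)-14:int(v)+15,int(u)-14:int(u)+15].reshape(-1,3)
    q=w[(w[:,2]>90)&(w[:,2]<106)]
    c,r=cv2.minEnclosingCircle(q[:,:2].astype(np.float32))
    print(n,q.mean(0).round(1),len(q),np.round(c,1),round(r,1),atz("top",u,v,97).round(1))
# rack: end blocks z~50
a=P[140:192,280:420]
for n,sl in (("red",(slice(145,187),slice(288,306))),("white",(slice(145,187),slice(394,414)))):
    w=P[sl].reshape(-1,3); q=w[(w[:,2]>44)&(w[:,2]<56)]; print(n,len(q),q.mean(0).round(1),cv2.minAreaRect(q[:,:2].astype(np.float32)))
w=P[145:187,288:414].reshape(-1,3); 
q=w[(w[:,2]>28)&(w[:,2]<40)];print("walls",cv2.minAreaRect(q[:,:2].astype(np.float32)),q.mean(0),)
q=w[(w[:,2]>22)&(w[:,2]<60)];print("all",cv2.minAreaRect(q[:,:2].astype(np.float32)))
w=P[158:202,130:240].reshape(-1,3); q=w[(w[:,2]>28)&(w[:,2]<42)];print("cups",cv2.minAreaRect(q[:,:2].astype(np.float32)))
q=w[(w[:,2]>3)&(w[:,2]<120)];print("tray",cv2.minAreaRect(q[:,:2].astype(np.float32)))
for h in((446,248),(605,245)): print(atz("top",h[0]/1.5,h[1]/1.5,50))
# hires crop
o=im[140:205,125:420];cv2.imwrite("pics/crop0.png",cv2.resize(o,None,fx=2.7,fy=2.7,interpolation=cv2.INTER_CUBIC)[:,:,::-1])
w=P[170:202,245:280].reshape(-1,3); q=w[w[:,2]>12]; print("vial",q.mean(0),q.max(0))
E
```

```text
violet [565.4 282.8  97.2] 124 [565.5 283.4] 14.5 [566. 280.  97.]
green [563.3 225.8  97.1] 119 [563.3 226.7] 14.5 [563.4 223.8  97. ]
sky [557.2 163.6  97.2] 122 [558.  163.9] 14.5 [557.8 161.3  97. ]
orange [549.5 106.5  97.4] 117 [549.5 106.6] 14.4 [549.  103.6  97. ]
red 185 [592.7 -83.5  49.6] ((594.3984375, -84.14557647705078), (58.648155212402344, 20.20352554321289), 1.3769382238388062)
white 189 [ 598.3 -346.6   49.4] ((599.534912109375, -346.61517333984375), (58.70063018798828, 20.848329544067383), 2.0764427185058594)
walls ((596.8997802734375, -213.51971435546875), (59.15131759643555, 279.67572021484375), 1.250657320022583) [ 596.01616689 -220.37768709   33.49941197]
all ((596.9183959960938, -215.57127380371094), (59.22428512573242, 283.78936767578125), 1.2158031463623047)
cups ((559.920654296875, 196.3524932861328), (232.26487731933594, 53.63431167602539), 85.17423248291016)
tray ((561.3714599609375, 199.43104553222656), (111.94354248046875, 280.9039306640625), 0.6410432457923889)
[591.31766734 -85.27594763  50.        ]
[ 599.34558416 -346.75964632   50.        ]
vial [527.03161308   1.52674063  78.21057646] [ 544.76076852   24.0319673  1052.95234679]
```

View pics/crop0.png

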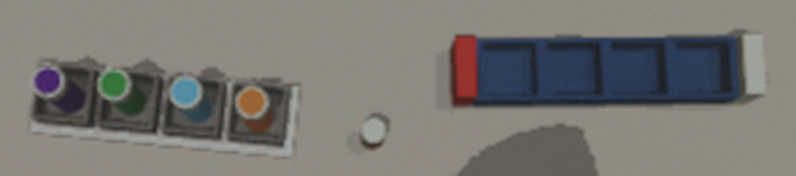

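The crop confirms the order violet, green, sky-blue, orange, and that the rack is empty. The measured heights (97, 50 and 34 mm) and sizes match the spec.

Compartment targets in world mm:
- Violet: (595, -125)
- Green: (596, -185)
- Sky-blue: (598, -245)
- Orange: (599, -305)

I'll grip across the row (tool y along world x).

Request:
{"method": "drive_tool", "body": {"increments": [[31.6, -26.3, 0, 0, 0, -63.6, 0], [31.6, -26.3, 0, 0, 0, -63.6, 0], [31.6, -26.3, 0, 0, 0, -63.6, 0], [31.6, -26.3, 0, 0, 0, -63.6, 0], [31.6, -26.3, 0, 0, 0, -63.6, 0], [31.6, -26.3, 0, 0, 0, -63.6, 0], [31.6, -26.3, 0, 0, 0, -63.6, 0], [31.6, -26.3, 0, 0, 0, -63.6, 0], [31.6, -26.3, 0, 0, 0, -63.6, 0], [31.6, -26.3, 0, 0, 0, -63.6, 0]]}}

```text
time_s: 0.93
tcp_pos: [399.8, -91.7, 231.3]
tcp_rot: [[-0.007, 1.0, 0.0], [1.0, 0.007, 0.0], [0.0, 0.0, -1.0]]
force: [0.7, -0.3, 0.7]
grip_width: 85.5
gripper_force: 0.0
```

Request:
{"method": "drive_tool", "body": {"increments": [[37.5, 16.7, 3, 0, 0, 0, 0], [37.5, 16.7, 3, 0, 0, 0, 0], [37.5, 16.7, 3, 0, 0, 0, 0], [37.5, 16.7, 3, 0, 0, 0, 0], [37.5, 16.7, 3, 0, 0, 0, 0], [37.5, 16.7, 3, 0, 0, 0, 0], [37.5, 16.7, 3, 0, 0, 0, 0], [37.5, 16.7, 3, 0, 0, 0, 0], [37.5, 16.7, 3, 0, 0, 0, 0], [37.5, 16.7, 3, 0, 0, 0, 0]]}}

```text
time_s: 1.77
tcp_pos: [566.8, 283.4, 200.5]
tcp_rot: [[-0.001, 1.0, -0.001], [1.0, 0.001, -0.0], [-0.0, -0.001, -1.0]]
force: [1.2, -1.8, 1.5]
grip_width: 85.0
gripper_force: 0.0
```

Request:
{"method": "drive_tool", "body": {"increments": [[0, 0, 0, 0, 0, 0, 0], [0, 0, 0, 0, 0, 0, 0]]}}

```text
time_s: 1.93
tcp_pos: [566.2, 282.3, 199.8]
tcp_rot: [[-0.003, 1.0, -0.002], [1.0, 0.003, -0.001], [-0.001, -0.002, -1.0]]
force: [-0.3, -0.5, -0.1]
grip_width: 85.3
gripper_force: 0.0
```

Request:
{"method": "drive_tool", "body": {"increments": [[0, -0.1, 3, 0, 0, 0, 0], [0, -0.1, 6, 0, 0, 0, 0], [0, -0.1, 9, 0, 0, 0, 0], [0, -0.1, 12, 0, 0, 0, 0], [0, -0.1, 14, 0, 0, 0, 0], [0, -0.1, 15.1, 0, 0, 0, 0], [0, -0.1, 15.1, 0, 0, 0, 0], [0, -0.1, 15.1, 0, 0, 0, 0]]}}

```text
time_s: 2.6
tcp_pos: [565.6, 280.2, 51.0]
tcp_rot: [[0.001, 1.0, 0.0], [1.0, -0.001, -0.0], [-0.0, 0.0, -1.0]]
force: [0.3, 0.1, 0.7]
grip_width: 85.4
gripper_force: 0.0
```

Request:
{"method": "drive_tool", "body": {"increments": [[0, 0, 0, 0, 0, 0, 0.3], [0, 0, 0, 0, 0, 0, 0.5], [0, 0, 0, 0, 0, 0, 0.7], [0, 0, 0, 0, 0, 0, 0.9], [0, 0, 0, 0, 0, 0, 1], [0, 0, 0, 0, 0, 0, 1], [0, 0, 0, 0, 0, 0, 1], [0, 0, 0, 0, 0, 0, 1], [0, 0, 0, 0, 0, 0, 1], [0, 0, 0, 0, 0, 0, 1]]}}

```text
time_s: 3.43
tcp_pos: [566.2, 281.1, 51.0]
tcp_rot: [[0.0, 1.0, 0.001], [1.0, -0.0, 0.0], [0.0, 0.001, -1.0]]
force: [0.8, 0.0, 5.7]
grip_width: 26.7
gripper_force: 58.3
```

```bash
python3 -c "
from h import *
snap('side','g1',(180,150,320,320),3.5)"
```

```text
(no output)
```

View pics/g1.png

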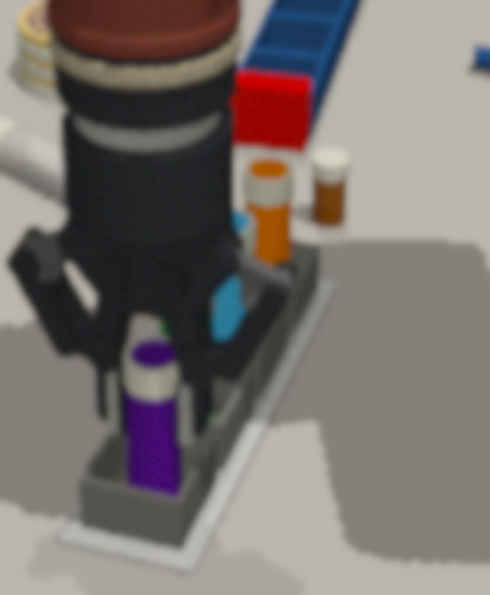

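The side view shows the violet tube at (150, 420) in the crop, upright between the pads. The opening of 26.7 mm matches the tube. Lifting and carrying it.

Request:
{"method": "drive_tool", "body": {"increments": [[0, 0, -1, 0, 0, 0, 1], [0, 0, -3, 0, 0, 0, 1], [0, 0, -6, 0, 0, 0, 1], [0, 0, -9, 0, 0, 0, 1], [0, 0, -12, 0, 0, 0, 1], [0, 0, -14, 0, 0, 0, 1], [-2, 0, -14, 0, 0, 0, 1], [-5, 0.4, -14, 0, 0, 0, 1], [-8, 0.8, -14, 0, 0, 0, 1], [-11, 1.2, -14, 0, 0, 0, 1]]}}

```text
time_s: 4.32
tcp_pos: [577.0, 169.9, 190.8]
tcp_rot: [[-0.001, 1.0, -0.0], [1.0, 0.001, -0.0], [-0.0, -0.0, -1.0]]
force: [0.5, 1.5, -1.3]
grip_width: 26.8
gripper_force: 58.8
```

Request:
{"method": "drive_tool", "body": {"increments": [[-3.5, 0.3, 0, 0, 0, 0, 1], [-7, 0.6, 0, 0, 0, 0, 1], [-10.5, 0.9, 0, 0, 0, 0, 1], [-14, 1.2, 0, 0, 0, 0, 1], [-17.5, 1.5, 0, 0, 0, 0, 1], [-21, 1.7, 0, 0, 0, 0, 1], [-24.5, 1.7, 0, 0, 0, 0, 1], [-27, 1.7, 0, 0, 0, 0, 1], [-29, 1.7, 0, 0, 0, 0, 1], [-29.6, 1.7, 0, 0, 0, 0, 1]]}}

```text
time_s: 5.15
tcp_pos: [594.1, -128.1, 190.5]
tcp_rot: [[0.003, 1.0, -0.0], [1.0, -0.003, -0.001], [-0.001, -0.0, -1.0]]
force: [-0.5, -0.3, -0.3]
grip_width: 26.9
gripper_force: 58.8
```

Request:
{"method": "drive_tool", "body": {"increments": [[0, 0, 0, 0, 0, 0, 1], [0, 0, 0, 0, 0, 0, 1]]}}

```text
time_s: 5.32
tcp_pos: [594.3, -124.5, 190.4]
tcp_rot: [[0.0, 1.0, -0.0], [1.0, -0.0, 0.001], [0.001, -0.0, -1.0]]
force: [0.3, -0.1, -0.6]
grip_width: 26.9
gripper_force: 58.8
```

```bash
python3 -c "
from h import *
snap('side','c1',(180,100,330,290),3)
print(manip.sense()['tcp_pos'])"
```

```text
[ 594.37356827 -124.01263697  190.37659168]
```

View pics/c1.png

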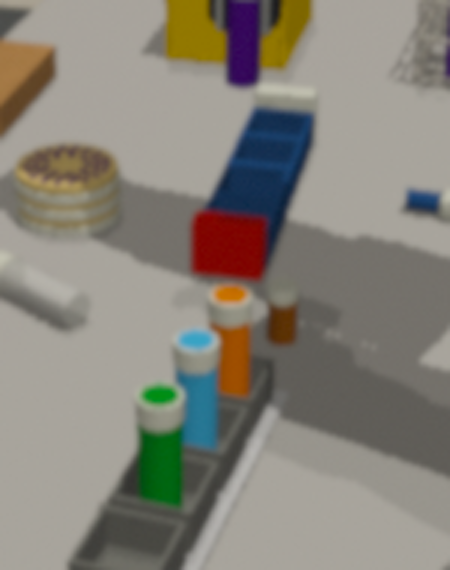

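The side view shows the tube held upright, with its bottom at crop (242, 84), above the rack's first compartment. Lowering it.

Request:
{"method": "drive_tool", "body": {"increments": [[0, 0, 2.5, 0, 0, 0, 1], [0, 0, 5, 0, 0, 0, 1], [0, 0, 7.5, 0, 0, 0, 1], [0, 0, 10, 0, 0, 0, 1], [0, 0, 12, 0, 0, 0, 1], [0, 0, 13, 0, 0, 0, 1], [0, 0, 13.6, 0, 0, 0, 1], [0, 0, 14, 0, 0, 0, 1], [0, 0, 14.3, 0, 0, 0, 1], [0, 0, 14.3, 0, 0, 0, 1]]}}

```text
time_s: 6.2
tcp_pos: [595.0, -125.0, 47.8]
tcp_rot: [[-0.0, 1.0, 0.001], [1.0, 0.0, -0.0], [-0.0, 0.001, -1.0]]
force: [-0.4, -0.5, -0.1]
grip_width: 27.0
gripper_force: 58.8
```

Request:
{"method": "drive_tool", "body": {"increments": [[0, 0, 0.05, 0, 0, 0, 1], [0, 0, 0.1, 0, 0, 0, 1], [0, 0, 0.1, 0, 0, 0, 1]]}}

```text
time_s: 6.45
tcp_pos: [594.9, -125.4, 46.9]
tcp_rot: [[0.0, 1.0, 0.001], [1.0, -0.0, -0.0], [-0.0, 0.001, -1.0]]
force: [0.5, -0.7, 0.3]
grip_width: 26.7
gripper_force: 58.8
```

Request:
{"method": "drive_tool", "body": {"increments": [[0, 0, 0.05, 0, 0, 0, 1], [0, 0, 0.1, 0, 0, 0, 1], [0, 0, 0.1, 0, 0, 0, 1]]}}

```text
time_s: 6.7
tcp_pos: [595.0, -125.3, 45.9]
tcp_rot: [[0.0, 1.0, 0.001], [1.0, -0.0, -0.0], [-0.0, 0.001, -1.0]]
force: [-0.5, -0.1, 4.7]
grip_width: 26.5
gripper_force: 58.4
```

Contact on the floor (4.7 N). Releasing, lifting and going to green at (563, 226).

Request:
{"method": "drive_tool", "body": {"increments": [[0, 0, 0, 0, 0, 0, 0.6], [0, 0, 0, 0, 0, 0, 0.5], [0, 0, 0, 0, 0, 0, 0.3], [0, 0, 0, 0, 0, 0, 0.1], [0, 0, 0, 0, 0, 0, 0], [0, 0, 0, 0, 0, 0, 0], [0, 0, 0, 0, 0, 0, 0], [0, 0, 0, 0, 0, 0, 0]]}}

```text
time_s: 7.37
tcp_pos: [594.5, -125.1, 45.3]
tcp_rot: [[-0.0, 1.0, -0.0], [1.0, 0.0, 0.0], [0.0, -0.0, -1.0]]
force: [0.4, -0.3, -1.2]
grip_width: 85.4
gripper_force: 0.0
```

Request:
{"method": "drive_tool", "body": {"increments": [[0, 0, -2, 0, 0, 0, 0], [0, 0, -5, 0, 0, 0, 0], [0, 0, -9, 0, 0, 0, 0], [0, 0, -12.5, 0, 0, 0, 0], [0, 0, -14.5, 0, 0, 0, 0], [3, -0.4, -14.5, 0, 0, 0, 0], [7, -0.8, -14.5, 0, 0, 0, 0], [11, -1.2, -14.5, 0, 0, 0, 0]]}}

```text
time_s: 8.03
tcp_pos: [582.6, -14.7, 190.8]
tcp_rot: [[0.002, 1.0, 0.001], [1.0, -0.002, -0.0], [-0.0, 0.001, -1.0]]
force: [1.6, -0.2, 0.6]
grip_width: 85.3
gripper_force: 0.0
```

Request:
{"method": "drive_tool", "body": {"increments": [[4, -0.4, 0, 0, 0, 0, 0], [8, -0.8, 0, 0, 0, 0, 0], [12, -1.2, 0, 0, 0, 0, 0], [16, -1.6, 0, 0, 0, 0, 0], [20, -2, 0, 0, 0, 0, 0], [22.5, -2, 0, 0, 0, 0, 0], [24.1, -2, 0, 0, 0, 0, 0], [24.1, -2, 0, 0, 0, 0, 0], [24.1, -2, 0, 0, 0, 0, 0]]}}

```text
time_s: 8.78
tcp_pos: [562.3, 226.4, 190.1]
tcp_rot: [[-0.002, 1.0, -0.0], [1.0, 0.002, -0.0], [-0.0, -0.0, -1.0]]
force: [-0.9, 0.3, -0.1]
grip_width: 85.3
gripper_force: 0.0
```

```bash
cat > chk.py <<'E'
from h import *
im,d=manip.read_camera("top"); P=cloud("top",d)
print(manip.sense()["tcp_pos"].round(1) if hasattr(manip.sense()["tcp_pos"],"round") else manip.sense()["tcp_pos"])
for i,(x,y) in enumerate([(595,-125),(596,-185),(598,-245),(599,-305),(565,283),(563,226),(557,164),(549,106)]):
    q=P[(np.hypot(P[...,0]-x,P[...,1]-y)<24)&(P[...,2]>70)&(P[...,2]<108)]
    if len(q)>40:
        c,r=cv2.minEnclosingCircle(q[:,:2].astype(np.float32)); print("rack" if i<4 else "tray",i%4,np.round(c,1),round(r,1),np.median(q[:,2]).round(1),q[:,2].min().round(0),len(q))
E
python3 chk.py
```

```text
[562.4 225.5 190.2]
rack 0 [ 593.3 -122.3] 14.5 91.7 71.0 130
tray 1 [563.4 226.3] 14.3 96.6 71.0 138
tray 2 [557.6 163.9] 14.3 97.1 70.0 132
tray 3 [549.5 107. ] 14.4 97.0 71.0 132
```

Violet stands in compartment 1, with its top at 92 mm as expected. Next is green.

Request:
{"method": "drive_tool", "body": {"increments": [[0, 0.1, 3, 0, 0, 0, 0], [0, 0.1, 6, 0, 0, 0, 0], [0, 0.1, 9, 0, 0, 0, 0], [0, 0.1, 12, 0, 0, 0, 0], [0, 0.1, 13.4, 0, 0, 0, 0], [0, 0.1, 13.9, 0, 0, 0, 0], [0, 0.1, 13.9, 0, 0, 0, 0]]}}

```text
time_s: 9.42
tcp_pos: [562.9, 224.4, 50.3]
tcp_rot: [[0.002, 1.0, -0.002], [1.0, -0.002, -0.001], [-0.001, -0.002, -1.0]]
force: [-0.1, -0.4, 0.0]
grip_width: 85.6
gripper_force: 0.0
```

Request:
{"method": "drive_tool", "body": {"increments": [[0, 0, 0, 0, 0, 0, 0.3], [0, 0, 0, 0, 0, 0, 0.5], [0, 0, 0, 0, 0, 0, 0.7], [0, 0, 0, 0, 0, 0, 0.9], [0, 0, 0, 0, 0, 0, 1], [0, 0, 0, 0, 0, 0, 1], [0, 0, 0, 0, 0, 0, 1], [0, 0, 0, 0, 0, 0, 1], [0, 0, 0, 0, 0, 0, 1], [0, 0, 0, 0, 0, 0, 1]]}}

```text
time_s: 10.25
tcp_pos: [564.5, 226.1, 52.2]
tcp_rot: [[-0.0, 1.0, 0.002], [1.0, 0.0, 0.0], [0.0, 0.002, -1.0]]
force: [0.4, -0.7, 6.1]
grip_width: 27.2
gripper_force: 58.3
```

Request:
{"method": "drive_tool", "body": {"increments": [[0, 0, -1, 0, 0, 0, 1], [0, 0, -3, 0, 0, 0, 1], [0, 0, -6, 0, 0, 0, 1], [0, 0, -9, 0, 0, 0, 1], [0, 0, -12, 0, 0, 0, 1], [0, 0, -14, 0, 0, 0, 1], [-2, 0, -14, 0, 0, 0, 1], [-5, 0.4, -14, 0, 0, 0, 1], [-8, 0.8, -14, 0, 0, 0, 1], [-11, 1.2, -14, 0, 0, 0, 1]]}}

```text
time_s: 11.08
tcp_pos: [575.1, 115.0, 191.9]
tcp_rot: [[-0.001, 1.0, -0.0], [1.0, 0.001, 0.0], [0.0, -0.0, -1.0]]
force: [1.0, 0.1, -0.5]
grip_width: 26.8
gripper_force: 58.8
```

Request:
{"method": "drive_tool", "body": {"increments": [[-3.5, 0.3, 0, 0, 0, 0, 1], [-7, 0.6, 0, 0, 0, 0, 1], [-10.5, 0.9, 0, 0, 0, 0, 1], [-14, 1.2, 0, 0, 0, 0, 1], [-17.5, 1.5, 0, 0, 0, 0, 1], [-21, 1.8, 0, 0, 0, 0, 1], [-24.5, 2.1, 0, 0, 0, 0, 1], [-27.5, 2.1, 0, 0, 0, 0, 1], [-29.5, 2.1, 0, 0, 0, 0, 1], [-30.1, 2.1, 0, 0, 0, 0, 1]]}}

```text
time_s: 11.92
tcp_pos: [596.0, -188.3, 191.5]
tcp_rot: [[0.003, 1.0, -0.0], [1.0, -0.003, -0.001], [-0.001, -0.0, -1.0]]
force: [-0.6, 0.1, -0.0]
grip_width: 27.2
gripper_force: 58.8
```

Request:
{"method": "drive_tool", "body": {"increments": [[0, 0, 0, 0, 0, 0, 1], [0, 0, 0, 0, 0, 0, 1], [0, 0, 0, 0, 0, 0, 1]]}}

```text
time_s: 12.17
tcp_pos: [596.4, -183.8, 191.5]
tcp_rot: [[-0.001, 1.0, -0.0], [1.0, 0.001, 0.001], [0.001, -0.0, -1.0]]
force: [-0.5, 0.8, -0.4]
grip_width: 27.2
gripper_force: 58.8
```

Request:
{"method": "drive_tool", "body": {"increments": [[-0.1, 0, 2.5, 0, 0, 0, 1], [-0.1, 0, 5, 0, 0, 0, 1], [-0.1, 0, 7.5, 0, 0, 0, 1], [-0.1, 0, 10, 0, 0, 0, 1], [-0.1, 0, 12, 0, 0, 0, 1], [-0.1, 0, 13, 0, 0, 0, 1], [-0.1, 0, 13.6, 0, 0, 0, 1], [-0.1, 0, 14, 0, 0, 0, 1], [-0.1, 0, 14.3, 0, 0, 0, 1], [-0.1, 0, 14.3, 0, 0, 0, 1]]}}

```text
time_s: 13.0
tcp_pos: [597.0, -186.1, 48.8]
tcp_rot: [[-0.0, 1.0, 0.001], [1.0, 0.0, -0.0], [-0.0, 0.001, -1.0]]
force: [0.6, 0.0, 0.6]
grip_width: 27.2
gripper_force: 58.9
```

Request:
{"method": "drive_tool", "body": {"increments": [[0, 0, 0.05, 0, 0, 0, 1], [0, 0, 0.1, 0, 0, 0, 1], [0, 0, 0.15, 0, 0, 0, 1], [0, 0, 0.15, 0, 0, 0, 1]]}}

```text
time_s: 13.33
tcp_pos: [596.9, -186.4, 47.3]
tcp_rot: [[0.0, 1.0, 0.001], [1.0, -0.0, -0.0], [-0.0, 0.001, -1.0]]
force: [0.8, 0.1, 1.1]
grip_width: 27.4
gripper_force: 58.9
```

Request:
{"method": "drive_tool", "body": {"increments": [[0, 0, 0.05, 0, 0, 0, 1], [0, 0, 0.1, 0, 0, 0, 1], [0, 0, 0.1, 0, 0, 0, 1]]}}

```text
time_s: 13.58
tcp_pos: [597.3, -186.5, 47.1]
tcp_rot: [[0.0, 1.0, 0.002], [1.0, -0.0, -0.001], [-0.001, 0.002, -1.0]]
force: [-2.0, 0.8, 9.4]
grip_width: 26.8
gripper_force: 58.0
```

Contact (9.4 N). Releasing and moving to sky-blue at (557.6, 164).

Request:
{"method": "drive_tool", "body": {"increments": [[0, 0, 0, 0, 0, 0, 0.6], [0, 0, 0, 0, 0, 0, 0.5], [0, 0, 0, 0, 0, 0, 0.3], [0, 0, 0, 0, 0, 0, 0.1], [0, 0, 0, 0, 0, 0, 0], [0, 0, 0, 0, 0, 0, 0], [0, 0, 0, 0, 0, 0, 0], [0, 0, 0, 0, 0, 0, 0]]}}

```text
time_s: 14.25
tcp_pos: [596.5, -186.1, 45.7]
tcp_rot: [[0.0, 1.0, -0.0], [1.0, -0.0, 0.0], [0.0, -0.0, -1.0]]
force: [1.1, 1.0, -0.1]
grip_width: 85.2
gripper_force: 0.0
```

Request:
{"method": "drive_tool", "body": {"increments": [[0, 0, -2, 0, 0, 0, 0], [0, 0, -5, 0, 0, 0, 0], [0, 0, -9, 0, 0, 0, 0], [0, 0, -12.5, 0, 0, 0, 0], [0, 0, -14.5, 0, 0, 0, 0], [3, -0.4, -14.5, 0, 0, 0, 0], [7, -0.8, -14.5, 0, 0, 0, 0], [11, -1.2, -14.5, 0, 0, 0, 0]]}}

```text
time_s: 14.92
tcp_pos: [584.5, -75.8, 191.2]
tcp_rot: [[0.002, 1.0, 0.001], [1.0, -0.002, -0.0], [-0.0, 0.001, -1.0]]
force: [1.6, 0.5, 0.2]
grip_width: 85.3
gripper_force: 0.0
```

Request:
{"method": "drive_tool", "body": {"increments": [[4, -0.4, 0, 0, 0, 0, 0], [8, -0.8, 0, 0, 0, 0, 0], [12, -1.2, 0, 0, 0, 0, 0], [16, -1.6, 0, 0, 0, 0, 0], [20, -2, 0, 0, 0, 0, 0], [22.5, -2.5, 0, 0, 0, 0, 0], [24, -2.7, 0, 0, 0, 0, 0], [24, -2.7, 0, 0, 0, 0, 0], [24, -2.7, 0, 0, 0, 0, 0]]}}

```text
time_s: 15.67
tcp_pos: [557.3, 164.4, 190.8]
tcp_rot: [[-0.002, 1.0, 0.0], [1.0, 0.002, -0.0], [-0.0, 0.0, -1.0]]
force: [0.1, -0.6, 0.5]
grip_width: 85.5
gripper_force: 0.0
```

```bash
python3 chk.py
```

```text
[557.6 163.6 190.8]
rack 0 [ 593.8 -121.9] 14.8 91.8 71.0 129
rack 1 [ 595.7 -185.4] 14.4 91.5 71.0 135
tray 2 [558.  163.8] 14.3 97.3 71.0 131
tray 3 [549.4 106.6] 14.2 97.0 71.0 133
```

Two tubes are placed. Next is sky-blue.

Request:
{"method": "drive_tool", "body": {"increments": [[0, 0, 3, 0, 0, 0, 0], [0, 0, 6, 0, 0, 0, 0], [0, 0, 9, 0, 0, 0, 0], [0, 0, 12, 0, 0, 0, 0], [0, 0, 13.4, 0, 0, 0, 0], [0, 0, 13.9, 0, 0, 0, 0], [0, 0, 13.9, 0, 0, 0, 0]]}}

```text
time_s: 16.3
tcp_pos: [557.0, 162.5, 50.8]
tcp_rot: [[0.002, 1.0, -0.002], [1.0, -0.002, -0.001], [-0.001, -0.002, -1.0]]
force: [0.4, -0.6, -0.1]
grip_width: 85.4
gripper_force: 0.0
```

Request:
{"method": "drive_tool", "body": {"increments": [[0, 0, 0, 0, 0, 0, 0.3], [0, 0, 0, 0, 0, 0, 0.5], [0, 0, 0, 0, 0, 0, 0.7], [0, 0, 0, 0, 0, 0, 0.9], [0, 0, 0, 0, 0, 0, 1], [0, 0, 0, 0, 0, 0, 1], [0, 0, 0, 0, 0, 0, 1], [0, 0, 0, 0, 0, 0, 1], [0, 0, 0, 0, 0, 0, 1], [0, 0, 0, 0, 0, 0, 1]]}}

```text
time_s: 17.13
tcp_pos: [558.5, 164.0, 52.7]
tcp_rot: [[-0.0, 1.0, 0.002], [1.0, 0.0, 0.0], [0.0, 0.002, -1.0]]
force: [1.1, -1.0, 6.1]
grip_width: 26.8
gripper_force: 58.3
```

Request:
{"method": "drive_tool", "body": {"increments": [[0, 0, -1, 0, 0, 0, 1], [0, 0, -3, 0, 0, 0, 1], [0, 0, -6, 0, 0, 0, 1], [0, 0, -9, 0, 0, 0, 1], [0, 0, -12, 0, 0, 0, 1], [0, 0, -14, 0, 0, 0, 1], [-2, 0, -14, 0, 0, 0, 1], [-5, 0.4, -14, 0, 0, 0, 1], [-8, 0.8, -14, 0, 0, 0, 1], [-11, 1.2, -14, 0, 0, 0, 1]]}}

```text
time_s: 17.97
tcp_pos: [569.2, 53.0, 192.5]
tcp_rot: [[-0.001, 1.0, -0.0], [1.0, 0.001, 0.0], [0.0, -0.0, -1.0]]
force: [0.4, 1.2, -0.2]
grip_width: 26.9
gripper_force: 58.8
```

Request:
{"method": "drive_tool", "body": {"increments": [[-3.5, 0.4, 0, 0, 0, 0, 1], [-7, 0.8, 0, 0, 0, 0, 1], [-10.5, 1.2, 0, 0, 0, 0, 1], [-14, 1.6, 0, 0, 0, 0, 1], [-17.5, 2, 0, 0, 0, 0, 1], [-21, 2.4, 0, 0, 0, 0, 1], [-24.5, 2.7, 0, 0, 0, 0, 1], [-27.5, 2.7, 0, 0, 0, 0, 1], [-29.4, 2.7, 0, 0, 0, 0, 1], [-29.9, 2.7, 0, 0, 0, 0, 1]]}}

```text
time_s: 18.8
tcp_pos: [595.9, -248.4, 191.9]
tcp_rot: [[0.003, 1.0, -0.0], [1.0, -0.003, -0.001], [-0.001, -0.0, -1.0]]
force: [0.2, -0.6, -1.0]
grip_width: 27.1
gripper_force: 58.8
```

Request:
{"method": "drive_tool", "body": {"increments": [[0, 0, 0, 0, 0, 0, 1], [0, 0, 0, 0, 0, 0, 1], [0, 0, 0, 0, 0, 0, 1]]}}

```text
time_s: 19.05
tcp_pos: [596.5, -243.7, 192.0]
tcp_rot: [[-0.001, 1.0, -0.0], [1.0, 0.001, 0.001], [0.001, -0.0, -1.0]]
force: [-0.4, 0.0, -0.5]
grip_width: 27.2
gripper_force: 58.8
```

Request:
{"method": "drive_tool", "body": {"increments": [[-0.1, 0.1, 2.5, 0, 0, 0, 1], [-0.1, 0.1, 5, 0, 0, 0, 1], [-0.1, 0.1, 7.5, 0, 0, 0, 1], [-0.1, 0.1, 10, 0, 0, 0, 1], [-0.1, 0.1, 12, 0, 0, 0, 1], [-0.1, 0.1, 13, 0, 0, 0, 1], [-0.1, 0.1, 13.6, 0, 0, 0, 1], [-0.1, 0.1, 14, 0, 0, 0, 1], [-0.1, 0.1, 14.3, 0, 0, 0, 1], [-0.1, 0.1, 14.4, 0, 0, 0, 1]]}}

```text
time_s: 19.88
tcp_pos: [598.1, -246.2, 48.5]
tcp_rot: [[-0.0, 1.0, 0.001], [1.0, 0.0, -0.001], [-0.001, 0.001, -1.0]]
force: [-0.5, 0.9, -0.4]
grip_width: 27.1
gripper_force: 58.9
```

Request:
{"method": "drive_tool", "body": {"increments": [[0, 0, 0.05, 0, 0, 0, 1], [0, 0, 0.1, 0, 0, 0, 1], [0, 0, 0.15, 0, 0, 0, 1], [0, 0, 0.15, 0, 0, 0, 1]]}}

```text
time_s: 20.22
tcp_pos: [598.3, -246.6, 47.6]
tcp_rot: [[0.0, 1.0, 0.002], [1.0, -0.0, -0.001], [-0.001, 0.002, -1.0]]
force: [-2.1, 0.5, 6.1]
grip_width: 27.2
gripper_force: 58.3
```

Contact (6.1 N). Releasing and moving to orange at (549.5, 107).

Request:
{"method": "drive_tool", "body": {"increments": [[0, 0, 0, 0, 0, 0, 0.6], [0, 0, 0, 0, 0, 0, 0.5], [0, 0, 0, 0, 0, 0, 0.3], [0, 0, 0, 0, 0, 0, 0.1], [0, 0, 0, 0, 0, 0, 0], [0, 0, 0, 0, 0, 0, 0], [0, 0, 0, 0, 0, 0, 0], [0, 0, 0, 0, 0, 0, 0]]}}

```text
time_s: 20.88
tcp_pos: [597.5, -246.1, 46.3]
tcp_rot: [[-0.0, 1.0, -0.0], [1.0, 0.0, 0.0], [0.0, -0.0, -1.0]]
force: [-0.1, 0.1, 0.2]
grip_width: 85.0
gripper_force: 0.0
```

Request:
{"method": "drive_tool", "body": {"increments": [[0, 0, -2, 0, 0, 0, 0], [0, 0, -5, 0, 0, 0, 0], [0, 0, -9, 0, 0, 0, 0], [0, 0, -12.5, 0, 0, 0, 0], [0, 0, -14.5, 0, 0, 0, 0], [3, -0.4, -14.5, 0, 0, 0, 0], [7, -0.8, -14.5, 0, 0, 0, 0], [11, -1.2, -14.5, 0, 0, 0, 0]]}}

```text
time_s: 21.55
tcp_pos: [585.4, -135.8, 191.7]
tcp_rot: [[0.002, 1.0, 0.001], [1.0, -0.002, -0.0], [-0.0, 0.001, -1.0]]
force: [2.3, -0.1, -0.4]
grip_width: 85.4
gripper_force: 0.0
```

Request:
{"method": "drive_tool", "body": {"increments": [[4, -0.6, 0, 0, 0, 0, 0], [8, -1.2, 0, 0, 0, 0, 0], [12, -1.8, 0, 0, 0, 0, 0], [16, -2.4, 0, 0, 0, 0, 0], [20, -3, 0, 0, 0, 0, 0], [22.5, -3.4, 0, 0, 0, 0, 0], [24.3, -3.6, 0, 0, 0, 0, 0], [24.3, -3.6, 0, 0, 0, 0, 0], [24.3, -3.6, 0, 0, 0, 0, 0]]}}

```text
time_s: 22.3
tcp_pos: [549.4, 107.6, 191.4]
tcp_rot: [[-0.002, 1.0, 0.0], [1.0, 0.002, -0.0], [-0.0, 0.0, -1.0]]
force: [-0.9, -0.7, 0.8]
grip_width: 86.0
gripper_force: 0.0
```

```bash
python3 chk.py
```

```text
[549.6 106.7 191.3]
rack 0 [ 594.  -122.1] 14.6 91.6 70.0 129
rack 1 [ 595.8 -185.5] 14.5 91.6 71.0 135
rack 2 [ 596.7 -246.2] 14.7 91.4 71.0 140
```

Three tubes are placed. The gripper hides orange from the top camera, but nothing has touched it.

Request:
{"method": "drive_tool", "body": {"increments": [[0, 0, 3, 0, 0, 0, 0], [0, 0, 6, 0, 0, 0, 0], [0, 0, 9, 0, 0, 0, 0], [0, 0, 12, 0, 0, 0, 0], [0, 0, 13.5, 0, 0, 0, 0], [0, 0, 14, 0, 0, 0, 0], [0, 0, 14, 0, 0, 0, 0]]}}

```text
time_s: 22.93
tcp_pos: [548.9, 105.7, 50.2]
tcp_rot: [[0.002, 1.0, -0.002], [1.0, -0.002, -0.0], [-0.0, -0.002, -1.0]]
force: [0.3, -0.7, 0.1]
grip_width: 85.3
gripper_force: 0.0
```

Request:
{"method": "drive_tool", "body": {"increments": [[0, 0, 0, 0, 0, 0, 0.3], [0, 0, 0, 0, 0, 0, 0.5], [0, 0, 0, 0, 0, 0, 0.7], [0, 0, 0, 0, 0, 0, 0.9], [0, 0, 0, 0, 0, 0, 1], [0, 0, 0, 0, 0, 0, 1], [0, 0, 0, 0, 0, 0, 1], [0, 0, 0, 0, 0, 0, 1], [0, 0, 0, 0, 0, 0, 1], [0, 0, 0, 0, 0, 0, 1]]}}

```text
time_s: 23.77
tcp_pos: [550.5, 106.9, 52.2]
tcp_rot: [[-0.0, 1.0, 0.002], [1.0, 0.0, 0.0], [0.0, 0.002, -1.0]]
force: [-0.4, -0.2, 6.9]
grip_width: 27.0
gripper_force: 58.3
```

Request:
{"method": "drive_tool", "body": {"increments": [[0, 0, -1, 0, 0, 0, 1], [0, 0, -3, 0, 0, 0, 1], [0, 0, -6, 0, 0, 0, 1], [0, 0, -9, 0, 0, 0, 1], [0, 0, -12, 0, 0, 0, 1], [0, 0, -14, 0, 0, 0, 1], [-2, 0, -14, 0, 0, 0, 1], [-5, 0.4, -14, 0, 0, 0, 1], [-8, 0.8, -14, 0, 0, 0, 1], [-11, 1.2, -14, 0, 0, 0, 1]]}}

```text
time_s: 24.6
tcp_pos: [561.3, -4.0, 192.1]
tcp_rot: [[-0.001, 1.0, 0.0], [1.0, 0.001, -0.0], [-0.0, 0.0, -1.0]]
force: [1.0, -0.3, 0.3]
grip_width: 27.1
gripper_force: 58.9
```

Request:
{"method": "drive_tool", "body": {"increments": [[-3.5, 0.5, 0, 0, 0, 0, 1], [-7, 1, 0, 0, 0, 0, 1], [-10.5, 1.5, 0, 0, 0, 0, 1], [-14, 2, 0, 0, 0, 0, 1], [-17.5, 2.5, 0, 0, 0, 0, 1], [-21, 3, 0, 0, 0, 0, 1], [-24.5, 3.5, 0, 0, 0, 0, 1], [-27.5, 3.8, 0, 0, 0, 0, 1], [-29.6, 3.8, 0, 0, 0, 0, 1], [-30.2, 3.8, 0, 0, 0, 0, 1]]}}

```text
time_s: 25.43
tcp_pos: [598.9, -308.5, 191.2]
tcp_rot: [[0.003, 1.0, -0.0], [1.0, -0.003, -0.001], [-0.001, -0.0, -1.0]]
force: [-0.4, 0.3, -0.2]
grip_width: 26.6
gripper_force: 58.9
```

Request:
{"method": "drive_tool", "body": {"increments": [[0, 0, 0, 0, 0, 0, 1], [0, 0, 0, 0, 0, 0, 1], [0, 0, 0, 0, 0, 0, 1]]}}

```text
time_s: 25.68
tcp_pos: [599.5, -303.7, 191.6]
tcp_rot: [[-0.001, 1.0, -0.0], [1.0, 0.001, 0.001], [0.001, -0.0, -1.0]]
force: [-0.0, -0.1, -0.5]
grip_width: 27.1
gripper_force: 58.9
```

Request:
{"method": "drive_tool", "body": {"increments": [[-0.1, 0, 2.5, 0, 0, 0, 1], [-0.1, 0, 5, 0, 0, 0, 1], [-0.1, 0, 7.5, 0, 0, 0, 1], [-0.1, 0, 10, 0, 0, 0, 1], [-0.1, 0, 12, 0, 0, 0, 1], [-0.1, 0, 13, 0, 0, 0, 1], [-0.1, 0, 13.6, 0, 0, 0, 1], [-0.1, 0, 14, 0, 0, 0, 1], [-0.1, 0, 14.3, 0, 0, 0, 1], [-0.1, 0, 14.4, 0, 0, 0, 1]]}}

```text
time_s: 26.52
tcp_pos: [600.1, -306.3, 48.1]
tcp_rot: [[-0.0, 1.0, 0.001], [1.0, 0.0, -0.001], [-0.001, 0.001, -1.0]]
force: [-0.3, 0.3, -1.0]
grip_width: 26.7
gripper_force: 58.9
```

Request:
{"method": "drive_tool", "body": {"increments": [[0, 0, 0.05, 0, 0, 0, 1], [0, 0, 0.1, 0, 0, 0, 1], [0, 0, 0.15, 0, 0, 0, 1], [0, 0, 0.15, 0, 0, 0, 1]]}}

```text
time_s: 26.85
tcp_pos: [600.3, -306.7, 47.2]
tcp_rot: [[0.0, 1.0, 0.002], [1.0, -0.0, -0.001], [-0.001, 0.002, -1.0]]
force: [-1.5, 1.2, 5.5]
grip_width: 26.8
gripper_force: 58.4
```

Request:
{"method": "drive_tool", "body": {"increments": [[0, 0, 0, 0, 0, 0, 0.6], [0, 0, 0, 0, 0, 0, 0.5], [0, 0, 0, 0, 0, 0, 0.3], [0, 0, 0, 0, 0, 0, 0.1], [0, 0, 0, 0, 0, 0, 0], [0, 0, 0, 0, 0, 0, 0], [0, 0, 0, 0, 0, 0, 0], [0, 0, 0, 0, 0, 0, 0]]}}

```text
time_s: 27.52
tcp_pos: [599.5, -306.2, 45.7]
tcp_rot: [[0.0, 1.0, -0.0], [1.0, -0.0, 0.0], [0.0, -0.0, -1.0]]
force: [0.2, -1.2, -0.3]
grip_width: 85.4
gripper_force: 0.0
```

Request:
{"method": "drive_tool", "body": {"increments": [[0, 0, -2, 0, 0, 0, 0], [0, 0, -5, 0, 0, 0, 0], [0, 0, -9, 0, 0, 0, 0], [0, 0, -12.5, 0, 0, 0, 0], [0, 0, -14.5, 0, 0, 0, 0], [3, -2, -14.5, 0, 0, 0, 0], [6, -5, -14.5, 0, 0, 0, 0], [10, -8, -14.5, 0, 0, 0, 0], [14, -11, -14.5, 0, 0, 0, 0], [18, -14, -14.5, 0, 0, 0, 0]]}}

```text
time_s: 28.35
tcp_pos: [473.5, -145.4, 190.7]
tcp_rot: [[0.0, 1.0, 0.0], [1.0, -0.0, -0.0], [-0.0, 0.0, -1.0]]
force: [0.8, 1.3, 1.0]
grip_width: 85.5
gripper_force: 0.0
```

Request:
{"method": "drive_tool", "body": {"increments": [[4, -3, 0, 0, 0, 0, 0], [8, -6, 0, 0, 0, 0, 0], [12, -7, 0, 0, 0, 0, 0], [16, -8, 0, 0, 0, 0, 0], [18, -9, 0, 0, 0, 0, 0], [18, -9, 0, 0, 0, 0, 0], [18, -9, 0, 0, 0, 0, 0]]}}

```text
time_s: 28.93
tcp_pos: [384.5, 34.7, 191.1]
tcp_rot: [[-0.004, 1.0, 0.001], [1.0, 0.004, -0.0], [-0.0, 0.001, -1.0]]
force: [0.5, 0.3, 0.1]
grip_width: 85.6
gripper_force: 0.0
```

```bash
python3 chk.py; python3 -c "
from h import *
snap('side','end',(180,80,360,300),2.7)"
```

```text
[385.3  33.6 191.2]
rack 0 [ 594.1 -122.7] 14.8 92.0 71.0 129
rack 1 [ 595.2 -185.8] 14.8 91.9 71.0 135
rack 2 [ 597.2 -246.4] 14.9 91.3 70.0 140
rack 3 [ 599.2 -305.3] 15.1 91.4 70.0 143
```

View pics/end.png

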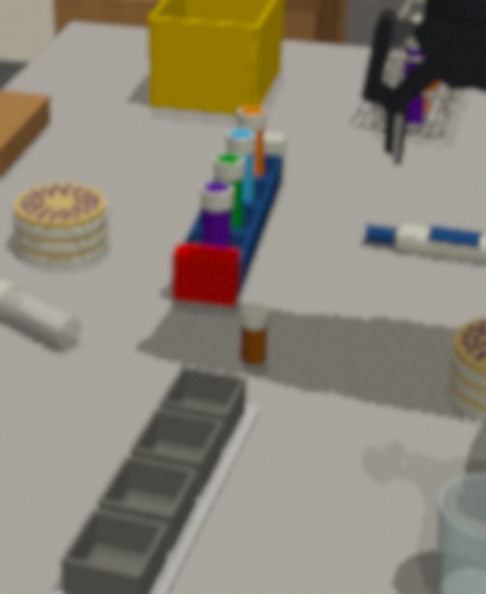

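The side view shows all four tubes upright in the rack, running violet at (216, 210), green, sky-blue, orange from the red block. The tray cups are empty and the arm is clear.

```bash
python3 -c "
from workcell import manip
print(manip.close_job())"
```

```text
the job is handed in; nothing more can be done
None
```

All four tubes stand upright in the rack in order from the red end (violet, green, sky-blue, orange), and the job is handed in at about 29 s of the 99 s allowed; the hand-in did not report a verdict.

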